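# Turn the delivery row round onto the issue tray

### The job

Move the four parts from the plywood delivery carrier into the blue issue tray, one to a bay, in reverse order: the part at the left end of the delivery row (left as seen from the robot) goes into the right-end bay, the next into the bay beside it, and so on to the left-end bay. Each part must end standing upright on the floor of its bay, near the middle; never tip a part over, and leave the screwdriver, the tape roll and the small red bin where they are.

Things in the scene. Friction and masses are not known exactly. Their poses are not given: they have to be found in the camera images.
- heatsink: Aluminium heat sink, a finned square block 40 x 40 mm, 42 mm high (fins run along x, gripped like a solid block), about 110 g. Loose, upright at the start, its axes within 0.15 rad of the row's. Origin: centre of its underside, 12 mm above the table at the start; z up.
- capacitor: Plain upright can capacitor, black cylinder 35 mm in diameter, 46 mm high with a bare aluminium top, about 60 g. Loose, upright at the start, its axes within 0.15 rad of the row's. Origin: centre of its underside, 12 mm above the table at the start; z up.
- transformer: Small mains transformer: dark steel core 46 mm (x) by 20 mm (y) by 40 mm high, through a white and copper coil 28 mm (x) by 38 mm (y) from 5 to 35 mm high, about 220 g. Grip the core along x or the coil along y. Loose, upright at the start, its axes within 0.15 rad of the row's. Origin: centre of its underside, 12 mm above the table at the start; z up.
- knob: Black instrument knob: skirt 44 mm in diameter and 6 mm high, above it a round grip 35 mm in diameter up to 38 mm high, with a short white line on top, about 50 g. Loose, upright at the start, its axes within 0.15 rad of the row's. Origin: centre of its underside, 12 mm above the table at the start; z up.
- tile_heatsink: Flat grey plastic tile, 4 mm thick, 54 mm square, fixed on the plywood carrier. The heat sink stands on it at the start: it marks that part's place in the delivery row. Origin: centre of its underside, 8 mm above the table; +y points along the row to its left end. The four tiles lie in a straight row at 66 mm pitch, in an order that varies.
- tile_capacitor: Flat grey plastic tile, 4 mm thick, round, 54 mm in diameter, fixed on the plywood carrier. The capacitor stands on it at the start: it marks that part's place in the delivery row. Origin: centre of its underside, 8 mm above the table; +y points along the row to its left end. The four tiles lie in a straight row at 66 mm pitch, in an order that varies.
- tile_transformer: Flat grey plastic tile, 4 mm thick, 62 mm (x) by 48 mm (y), fixed on the plywood carrier. The transformer stands on it at the start: it marks that part's place in the delivery row. Origin: centre of its underside, 8 mm above the table; +y points along the row to its left end. The four tiles lie in a straight row at 66 mm pitch, in an order that varies.
- tile_knob: Flat grey plastic tile, 4 mm thick, an eight-pointed star 44 mm across its flats, fixed on the plywood carrier. The knob stands on it at the start: it marks that part's place in the delivery row. Origin: centre of its underside, 8 mm above the table; +y points along the row to its left end. The four tiles lie in a straight row at 66 mm pitch, in an order that varies.
- carrier: Plywood delivery carrier, fixed, a flat strip 86 mm (x, away from the robot) by 300 mm (y, left) and 8 mm thick, with a low wooden batten at each end, tops 16 mm above the table. Origin: centre of its underside, on the table. The tiles lie on it at y = +99 (left end), +33, -33 and -99 mm (right end); place and heading vary.
- tray: Blue plastic tray, fixed, 74 mm (x, away from the robot) by 272 mm (y, left), four open bays in a row, nearer or farther than the carrier. Origin: centre of its underside, on the table. Bay floor 6 mm, rim and 4 mm thick dividers 16 mm above the table. Bays 66 (x) by 62 mm (y) inside, centred at x = 0, y = +99 (left end), +33, -33, -99 mm (right end).
- screwdriver: Bystander: a screwdriver lying on the table at the right. Not to be moved.
- tape_roll: Bystander: an empty cardboard tape roll, 90 mm across and 24 mm high, at the left. Origin: centre of its underside. Not to be moved.
- small_bin: Bystander: a small empty open red plastic bin, 130 x 90 x 55 mm, at the left. Origin: centre of its underside. Not to be moved.
There are look-alikes about, which are no part of the job. Leave any green look-alike of the transformer alone.

How it is judged:
By the outcome, as a careful person would: the job done as asked, in the order asked, and still so for the second after the job is handed in, with the robot touching nothing.
It also fails if it takes over 96 s, if anything falls off the work surface, if the arm or the gripper's body presses on something with over 40 N, if the wrist force passes 120 N, or if a joint passes its speed limit or range.

### The arm

A 7-joint arm with a two-finger parallel gripper is mounted at the origin on the work surface. World frame = base frame: x ahead of the robot, y to its left, z up, the work surface at z = 0. Lengths are in m, angles in rad, forces in N, time in s.
With the tool pointing down it reaches from about 0.425 to 0.875 m from the base axis. Payload 4.7 kg.
Tool frame: the origin (TCP) lies between the finger pads; the fingertips stand 22 mm ahead of it and the grasp point (between the pads) lies 3 mm ahead of it; z points along the fingers, y is the line along which they close (so a half turn about z gives the same grasp; the last joint's range is limited). The gripper opens to 87 mm and grips with 3 to 60 N. Pads are 19 mm wide; open, the fingers measure 117 mm over their backs; the gripper's body (75 mm by 190 mm) begins 51 mm behind the grasp point.
Start: joints at [-1.215, 0.321, -0.07, 1.45, 0.023, 1.371, -0.057], TCP at [0.218, 0.612, 0.245] pointing down, gripper open.
Joint ranges: [-2.86, 2.86], [-0.3, 2.09], [-1.38, 1.24], [0.06, 2.45], [-1.56, 4.7], [0.09, 2.05], [-2.69, 2.69]. Speed limits (rad/s): [2.57, 2.57, 3.14, 3.14, 3.14, 3.14, 3.14].

### API

Orientations are given as a rotation vector (axis times angle).
In Python, from bench import ctrl gives the robot as it stands. The module is installed in compiled form; this text tells all that it offers.
- The arm moves only by the tool send_rows, never from a script. Its argument "motion" is a list of rows, each an object with "claw": the opening, from -1 (shut) to 1 (fully open); "slide": the shift along the tool's x, y, z in mm, a list of three; "delta_rot": the turn, a rotation vector about the tool's x, y, z in rad, a list of three. In form: [{"claw": claw, "slide": [x, y, z], "delta_rot": [ax, ay, az]}, ...]. A call has 1 to 5 rows; each row is the pose to reach, as a shift and turn from the pose commanded when the call began, along the tool's axes at that moment; what a row does not reach only later rows make up. A row lasts 1/10 s, in which the tool goes at most 50 mm and 8.59 degrees, less where a joint would pass 70% of its speed; a pose out of reach is approached as far as the arm can. A call with a gripper value outside its range is refused whole. The fingers move at their own pace and stop on an object; "grip_force" is the grip in N (left out, the last holds). Time passes only in rows, so rows that repeat a pose let the fingers close. It gives the time, the measured TCP pose, the force, the opening and the grip force at its end, in the units of the state.
- ctrl.get_state(): the state, without advancing time (a new reading comes with each control period).
- ctrl.get_image(name): name is "side" or "top" or "wrist"; returns a dict with "color" (480x640x3 uint8, blue, green, red), "fx", "fy", "cx", "cy" (pixels), "k1" (the pictures are not rectified: a ray, as slopes to the right and down, at radius r is drawn at 1 + k1 r^2 times it, then the intrinsics apply), "pose" (4x4, takes a point from camera to world coordinates). Camera axes: x right, y down, z forward; pixel columns grow to the right and rows downward; lengths in m; the calibration is good to about 2 mm. A picture is of the moment at which its call begins. There is no depth.
- ctrl.close_job(): hands the job in; it is judged then, once.
The state is a dict: "time": time; "joint_positions": joint angles; "qd": joint speeds; "joint_torque": joint torques, N m; "position": TCP position; "tool_rot": TCP orientation; "ft_force": force on the tool from outside, world axes, zero at the start; "torque": the same for the moment, N m; "grip_width": opening from 0.0 (shut) to 1.0 (fully open); "grip_force": force on a finger pad.
Only numpy, scipy, OpenCV 4.12 (cv2) and the standard library are available. Lean on these libraries where they do the work, as an engineer would, in place of code of your own. Each camera call takes 0.05 s, during which the arm holds its last target. There are 200 camera calls.

## Working session

There is one attempt and no reset: what is moved stays moved. The work goes in short steps, Python scripts to look and compute and a tool call to move; the robot and the scene stay as the last step left them, time stands still between calls to the robot, and variables do not carry over. Pictures are saved under pics/ and viewed, at most 14 in all, crops included, and the job is handed in when it is done.

Besides the shell and the picture viewer there is one more tool, called after "Request:" as name(argument=value, ...), one argument or row to a line, values as JSON. send_rows: Moves the arm, as the interface text tells. Its arguments: {"type":"object","properties":{"motion":{"type":"array","items":{"type":"object","properties":{"claw":{"type":"number"},"slide":{"type":"array","items":{"type":"number"}},"delta_rot":{"type":"array","items":{"type":"number"}}}}},"grip_force":{"type":"number"}},"required":["motion"]}

```bash
mkdir -p pics; python3 - <<'E'
from bench import ctrl
import cv2
for n in ("top","side"):
    i=ctrl.get_image(n); cv2.imwrite(f"pics/{n}0.png",i["color"]); print(n,i["fx"],i["fy"],i["cx"],i["cy"],i["k1"],i["pose"])
print(ctrl.get_state())
E
```

```text
top 503.1687511965455 503.1687511965455 318.4398428052509 245.4543402993639 -0.07822520603874458 [[-0.02260501 -0.99343956  0.11210198  0.40483421]
 [-0.99932284  0.01919676 -0.03139008  0.01840966]
 [ 0.02903215 -0.11273564 -0.99320079  1.08365006]
 [ 0.          0.          0.          1.        ]]
side 447.9618056594782 447.9618056594782 317.68898082673275 239.57453453042962 -0.01817125976016072 [[ 0.88058198 -0.26821544  0.39068639  0.19656398]
 [-0.47381126 -0.51369736  0.71527471 -0.62293502]
 [ 0.00884685 -0.81496963 -0.57943613  0.5555102 ]
 [ 0.          0.          0.          1.        ]]
{'time': 0.1, 'joint_positions': array([-1.21489949,  0.32174724, -0.07008198,  1.45154959,  0.02257866,
        1.37080639, -0.05689612]), 'qd': array([ 0.00041072, -0.00204691, -0.00132721, -0.00440705,  0.00051078,
        0.00067893, -0.00012425]), 'joint_torque': array([ 3.48836761e-05, -4.92571306e+01, -4.05724570e-01, -3.13396275e+01,
       -6.41244999e-02,  3.96091200e-02,  7.34032483e-05]), 'position': array([0.217752  , 0.61195328, 0.24357361]), 'tool_rot': array([-5.34207535e-01, -3.09561537e+00,  2.68560524e-03]), 'ft_force': array([ 0.11884283, -0.40198657, -0.51715213]), 'torque': array([-0.0035418 ,  0.02418741,  0.06528259]), 'grip_force': 0.0, 'grip_width': 0.9960137473827855}
```

View pics/top0.png

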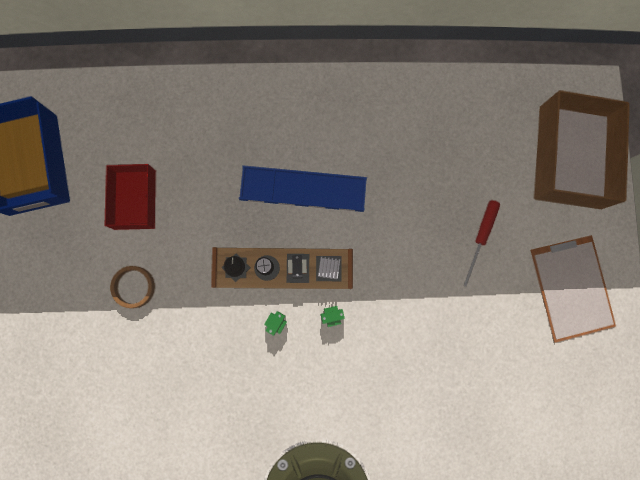

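View pics/side0.png

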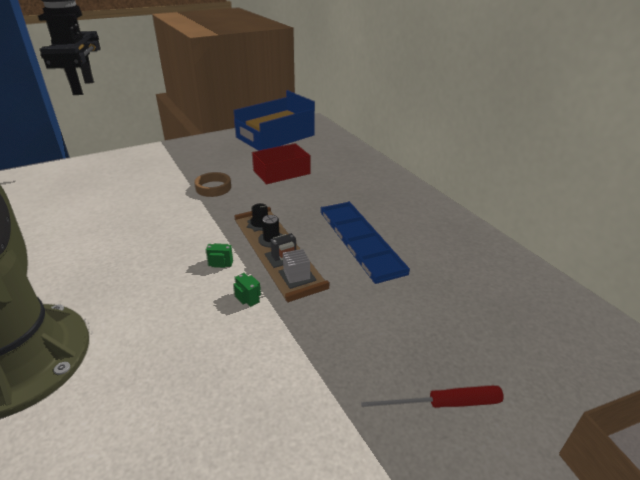

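The top view shows the carrier at about (282,268), with the parts left to right: knob (234,266), capacitor (264,266), transformer (298,267) and heat sink (329,267). The blue tray sits farther away at (303,188), and two green decoys sit nearer at (276,322) and (332,316). The side view agrees with this.

```bash
cat > h.py <<'E'
import numpy as np, cv2
from bench import ctrl
from scipy.spatial.transform import Rotation as R
def rays(im,px):
    px=np.asarray(px,float).reshape(-1,2)
    d=(px-[im["cx"],im["cy"]])/[im["fx"],im["fy"]]; u=d.copy()
    for _ in range(20): u=d/(1+im["k1"]*(u**2).sum(1,keepdims=True))
    return np.c_[u,np.ones(len(u))]@im["pose"][:3,:3].T
def plane(im,px,z):
    r=rays(im,px); o=im["pose"][:3,3]
    return (o+r*((z-o[2])/r[:,2])[:,None])[:,:2]
def proj(im,P):
    P=np.asarray(P,float).reshape(-1,3); c=(P-im["pose"][:3,3])@im["pose"][:3,:3]; u=c[:,:2]/c[:,2:]
    return u*(1+im["k1"]*(u**2).sum(1,keepdims=True))*[im["fx"],im["fy"]]+[im["cx"],im["cy"]]
def big(mask):
    c,_=cv2.findContours(mask,cv2.RETR_EXTERNAL,cv2.CHAIN_APPROX_NONE)
    return max(c,key=cv2.contourArea).reshape(-1,2)
def rect(im,mask,z):
    "rectangle of a mask's outline on plane z: centre, heading of its long side from +y, size"
    w=plane(im,big(mask),z); b=cv2.boxPoints(cv2.minAreaRect((w*1000).astype(np.float32)))
    e=[b[1]-b[0],b[2]-b[1]]; L=max(e,key=np.linalg.norm); L=L*np.sign(L[1])
    return b.mean(0).round(1),np.arctan2(-L[0],L[1]).round(4),[float(np.linalg.norm(x).round(1)) for x in e]
def tool(): 
    s=ctrl.get_state(); return s["position"],R.from_rotvec(s["tool_rot"])
def go(x,y,z,yaw):
    """slide and delta_rot that take the tool to TCP x,y,z pointing down, with tool y at heading yaw (from +y, mod pi)"""
    p,r=tool(); best=None
    for k in (0,np.pi):
        T=R.from_euler("z",yaw+k)*R.from_matrix(np.diag([-1,1,-1]))
        dr=(r.inv()*T).as_rotvec()
        if best is None or np.linalg.norm(dr)<np.linalg.norm(best): best=dr
    print("slide",(r.inv().apply(np.array([x,y,z])-p)*1000).round(1),"rot",best.round(4))
E
python3 - <<'E'
from h import *
im=ctrl.get_image("top"); c=im["color"]; hsv=cv2.cvtColor(c,cv2.COLOR_BGR2HSV)
m=cv2.inRange(hsv,(105,120,40),(130,255,255)); m[:,:200]=0; m[:,400:]=0
print("tray",rect(im,m,.016))
m=cv2.inRange(hsv,(5,70,40),(25,255,255)); m[:,:200]=0; m[:,400:]=0
m=cv2.morphologyEx(m,cv2.MORPH_CLOSE,np.ones((5,5)))
print("carrier",rect(im,m,.012))
print(plane(im,[(234,266),(264,266),(298,267),(329,267)],.05),plane(im,[(276,322),(332,316)],.04))
cv2.imwrite("pics/c0.png",cv2.resize(c[150:350,200:400],(600,600),interpolation=2))
s=ctrl.get_state();print(R.from_rotvec(s["tool_rot"]).as_matrix().round(3))
i=ctrl.get_image("wrist"); p,r=tool(); print("cam in tool",r.inv().apply(i["pose"][:3,3]-p), (r.inv().as_matrix()@i["pose"][:3,:3]).round(3),i["fx"])
E
```

```text
tray (array([651. ,  16.2], dtype=float32), np.float32(-0.1083), [75.80000305175781, 269.3999938964844])
carrier (array([479.3,  63.9], dtype=float32), np.float32(-0.0316), [85.9000015258789, 300.3999938964844])
[[ 0.48240128  0.16014604]
 [ 0.48119265  0.09857426]
 [ 0.47773305  0.02879361]
 [ 0.4764244  -0.03500741]] [[ 0.36621814  0.07613978]
 [ 0.37583623 -0.03921373]]
[[-0.942  0.335 -0.   ]
 [ 0.335  0.942 -0.001]
 [-0.    -0.001 -1.   ]]
cam in tool [ 0.06845508  0.00086885 -0.13953447] [[-0.001 -0.968 -0.25 ]
 [ 1.    -0.001 -0.001]
 [ 0.    -0.25   0.968]] 382.9742847926915
```

View pics/c0.png

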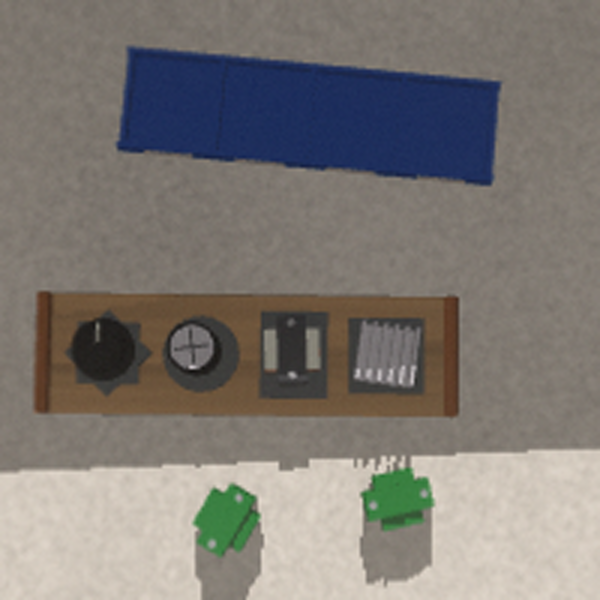

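The crop confirms the order. The knob goes to the right-end bay, the capacitor to −33, the transformer to +33 and the heat sink to the left end. Next I'll move over the scene and measure with the wrist camera.

```bash
python3 -c "
from h import *
go(.56,.04,.26,-np.pi/2)"
```

```text
slide [-514.1 -424.3  -15.6] rot [-1.000e-03  8.000e-04  1.229e+00]
```

Request:
send_rows(
  motion=[
    {"claw":1,"slide":[-35,-29,0],"delta_rot":[0,0,0.09]},
    {"claw":1,"slide":[-70,-58,-2],"delta_rot":[0,0,0.18]},
    {"claw":1,"slide":[-105,-87,-3],"delta_rot":[0,0,0.27]},
    {"claw":1,"slide":[-140,-116,-4],"delta_rot":[0,0,0.36]},
    {"claw":1,"slide":[-175,-145,-5],"delta_rot":[0,0,0.45]},
  ],
)

```text
time: 0.7
position: [0.3349, 0.4153, 0.2496]
tool_rot: [-1.217, -2.896, -0.0]
ft_force: [1.4, -0.3, 0.3]
grip_width: 0.999
grip_force: 0.0
```

```bash
python3 -c "
from h import *
go(.56,.04,.26,-np.pi/2)"
```

```text
slide [-425.7 -101.9  -10.5] rot [ 1.000e-04 -2.000e-04  7.753e-01]
```

Request:
send_rows(
  motion=[
    {"claw":1,"slide":[-46,-11,-1],"delta_rot":[0,0,0.09]},
    {"claw":1,"slide":[-92,-22,-3],"delta_rot":[0,0,0.18]},
    {"claw":1,"slide":[-138,-33,-4],"delta_rot":[0,0,0.27]},
    {"claw":1,"slide":[-184,-44,-5],"delta_rot":[0,0,0.36]},
    {"claw":1,"slide":[-230,-55,-6],"delta_rot":[0,0,0.45]},
  ],
)

```text
time: 1.2
position: [0.4573, 0.213, 0.2558]
tool_rot: [-1.832, -2.552, -0.001]
ft_force: [1.2, 0.9, 0.4]
grip_width: 1.002
grip_force: 0.0
```

```bash
python3 -c "
from h import *
go(.56,.04,.26,-np.pi/2)"
```

```text
slide [-196.8   42.    -4.3] rot [ 0.0005 -0.0006  0.3254]
```

Request:
send_rows(
  motion=[
    {"claw":1,"slide":[-49,10,-1],"delta_rot":[0,0,0.08]},
    {"claw":1,"slide":[-98,21,-2],"delta_rot":[0,0,0.16]},
    {"claw":1,"slide":[-147,32,-3],"delta_rot":[0,0,0.24]},
    {"claw":1,"slide":[-196,42,-4],"delta_rot":[0,0,0.325]},
    {"claw":1,"slide":[-196,42,-4],"delta_rot":[0,0,0.325]},
  ],
)

```text
time: 1.7
position: [0.5619, 0.034, 0.2599]
tool_rot: [2.229, 2.207, -0.003]
ft_force: [-0.2, -1.0, 0.2]
grip_width: 0.999
grip_force: 0.0
```

```bash
python3 - <<'E'
from h import *
im=ctrl.get_image("wrist"); cv2.imwrite("pics/w1.png",im["color"]); import pickle; pickle.dump(im,open("w1.pkl","wb"))
print(im["pose"].round(3), ctrl.get_state()["joint_positions"].round(2))
E
```

```text
[[ 1.    -0.011 -0.     0.562]
 [-0.01  -0.967 -0.254  0.104]
 [ 0.002  0.254 -0.967  0.399]
 [ 0.     0.     0.     1.   ]] [-0.58  0.13  0.51  1.67 -0.06  1.36 -0.06]
```

View pics/w1.png

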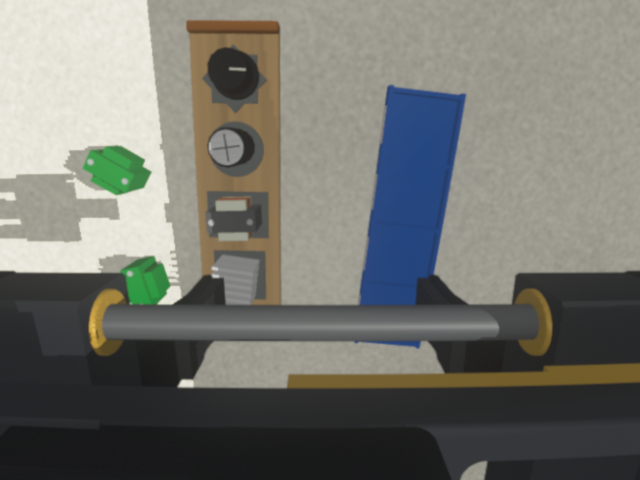

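This wrist view shows the knob (236,72), the capacitor (228,148) and the transformer (232,219). The heat sink (237,280) and the tray's right end are partly hidden by the gripper, so I'll shift right for a second view.

Request:
send_rows(
  motion=[
    {"claw":1,"slide":[-50,0,0],"delta_rot":[0,0,0]},
    {"claw":1,"slide":[-90,0,0],"delta_rot":[0,0,0]},
    {"claw":1,"slide":[-90,0,0],"delta_rot":[0,0,0]},
    {"claw":1,"slide":[-90,0,0],"delta_rot":[0,0,0]},
  ],
)

```text
time: 2.15
position: [0.5597, -0.0465, 0.2595]
tool_rot: [-2.217, -2.225, -0.001]
ft_force: [0.6, -0.5, -0.1]
grip_width: 0.997
grip_force: 0.0
```

```bash
python3 - <<'E'
from h import *
import pickle
im=ctrl.get_image("wrist"); cv2.imwrite("pics/w2.png",im["color"]); pickle.dump(im,open("w2.pkl","wb"))
for n in ("w1","w2"):
    im=pickle.load(open(n+".pkl","rb")); hsv=cv2.cvtColor(im["color"],cv2.COLOR_BGR2HSV)
    m=cv2.inRange(hsv,(105,120,40),(130,255,255)); m[:,:300]=0; m[:,500:]=0
    if n=="w1": m[270:]=0
    print(n,"tray",rect(im,m,.016))
    w=plane(im,big(m),.016); 
    m=cv2.inRange(hsv,(5,60,60),(25,255,255)); m[:,:170]=0; m[:,320:]=0; m[265:]=0
    m=cv2.morphologyEx(m,cv2.MORPH_CLOSE,np.ones((9,9)))
    print("carrier",rect(im,m,.008))
E
```

```text
w1 tray (array([654.4,  60.2], dtype=float32), np.float32(-0.1098), [74.30000305175781, 183.3000030517578])
carrier (array([478.9,  96.4], dtype=float32), np.float32(-0.0253), [87.69999694824219, 239.60000610351562])
w2 tray (array([649.7,  17.5], dtype=float32), np.float32(-0.1112), [74.19999694824219, 268.3999938964844])
carrier (array([477.7,  34. ], dtype=float32), np.float32(-0.04), [86.9000015258789, 241.6999969482422])
```

View pics/w2.png

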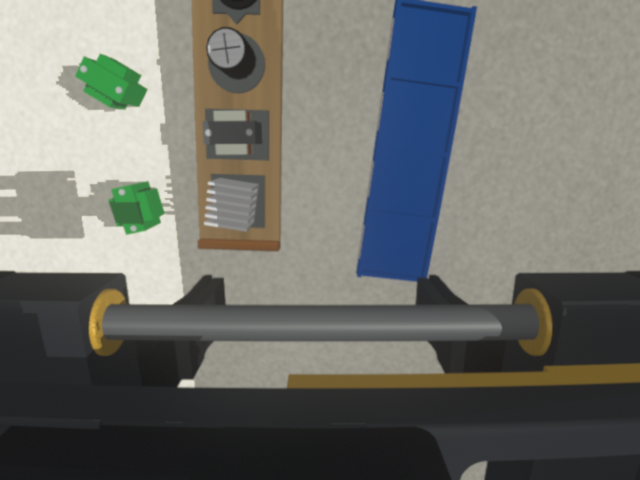

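The second view shows the capacitor top (226,48), the transformer bolts (209,133) and (249,132), and the heat sink top at about (231,204). The whole tray is visible.

```bash
python3 - <<'E'
from h import *
import pickle
w1,w2=[pickle.load(open(n+".pkl","rb")) for n in("w1","w2")]; t=ctrl.get_image("top")
# circles by Hough near the guess, on the top faces
def circ(im,g,r):
    gr=cv2.medianBlur(cv2.cvtColor(im["color"],cv2.COLOR_BGR2GRAY),3); x,y=g
    c=cv2.HoughCircles(gr[max(y-45,0):y+45,x-45:x+45],3,1,200,param1=100,param2=10,minRadius=r-4,maxRadius=r+4)
    return c[0,0]+[x-45,max(y-45,0),0]
c=circ(w1,(236,72),25); print("knob",c,plane(w1,c[:2],.05))
for im,g in((w1,(227,147)),(w2,(226,48))):
    c=circ(im,g,20); print("cap",c,plane(im,c[:2],.058))
print("top: knob,cap",plane(t,(234.3,266.7),.05),plane(t,(264,265.3),.058),"tr",plane(t,(297.2,266.3),.052),"hs",plane(t,(329,267.3),.054))
for im,b in((w1,[(213,219),(251,222)]),(w2,[(209,133),(249,132)])):
    p=plane(im,b,.052); d=p[1]-p[0]; print("tr",p.mean(0),np.arctan2(d[1],d[0]))
im=w2; hsv=cv2.cvtColor(im["color"],cv2.COLOR_BGR2HSV); 
m=cv2.inRange(hsv,(0,0,125),(179,40,255)); mm=np.zeros_like(m); mm[172:236,200:266]=m[172:236,200:266]
mm=cv2.morphologyEx(mm,cv2.MORPH_CLOSE,np.ones((7,7))); print("hs",rect(im,mm,.054))
h=-.032
for n,y in zip("kcth",(99,33,-33,-99)): print(n,478.5-np.sin(h)*y,64+np.cos(h)*y)
cv2.imwrite("pics/z2.png",cv2.resize(w2["color"][90:250,180:300],None,fx=4,fy=4)[:600])
E
```

```text
knob [229.5         75.5         28.39999962] [[0.48582266 0.16009636]]
cap [226.5        147.5         16.79999924] [[0.48130463 0.0998736 ]]
cap [226.5         50.5         16.70000076] [[0.48147743 0.09817117]]
top: knob,cap [[0.48094894 0.15953715]] [[0.48203175 0.09793793]] tr [[0.47906461 0.0303882 ]] hs [[ 0.47553085 -0.03478538]]
tr [0.48046472 0.03388324] -0.09253716572328441
tr [0.47910647 0.03224736] 0.019670053715773614
hs (array([476.9, -31.8], dtype=float32), np.float32(1.4051), [44.29999923706055, 44.29999923706055])
k 481.66745935568173 162.94931632522838
c 479.55581978522724 96.9831054417428
t 477.44418021477276 31.016894558257214
h 475.33254064431827 -34.94931632522837
```

View pics/z2.png

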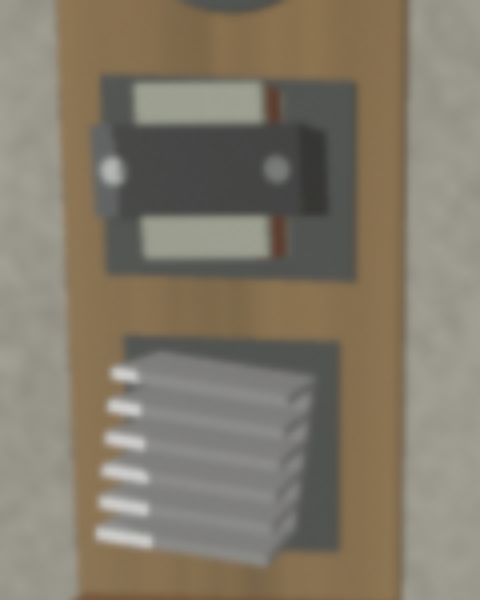

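```bash
python3 -c "
from h import *
go(.481,.160,.13,-np.pi/2-.03)"
```

```text
slide [204.9 -77.4 129.7] rot [-0.0004 -0.0014  0.0375]
```

Request:
send_rows(
  motion=[
    {"claw":1,"slide":[45,-17,10],"delta_rot":[0,0,0.0375]},
    {"claw":1,"slide":[90,-34,25],"delta_rot":[0,0,0.0375]},
    {"claw":1,"slide":[130,-50,50],"delta_rot":[0,0,0.0375]},
    {"claw":1,"slide":[167,-63,78],"delta_rot":[0,0,0.0375]},
    {"claw":1,"slide":[205,-77,108],"delta_rot":[0,0,0.0375]},
  ],
)

```text
time: 2.75
position: [0.4809, 0.1613, 0.1514]
tool_rot: [-2.253, -2.189, -0.003]
ft_force: [1.4, 0.0, -0.3]
grip_width: 1.001
grip_force: 0.0
```

```bash
python3 -c "
from h import *
go(.481,.160,.046,-np.pi/2-.03)"
```

```text
slide [ -1.5  -0.  105.4] rot [ 0.0011 -0.0017  0.0009]
```

Request:
send_rows(
  motion=[
    {"claw":1,"slide":[-1,0,45],"delta_rot":[0,0,0]},
    {"claw":1,"slide":[-1,0,80],"delta_rot":[0,0,0]},
    {"claw":1,"slide":[-1,0,103],"delta_rot":[0,0,0]},
    {"claw":1,"slide":[-1,0,103],"delta_rot":[0,0,0]},
    {"claw":1,"slide":[-1,0,103],"delta_rot":[0,0,0]},
  ],
)

```text
time: 3.25
position: [0.482, 0.1577, 0.0491]
tool_rot: [-2.256, -2.186, 0.0]
ft_force: [-0.1, -0.2, -0.5]
grip_width: 1.001
grip_force: 0.0
```

Request:
send_rows(
  motion=[
    {"claw":-1,"slide":[0,0,0],"delta_rot":[0,0,0]},
    {"claw":-1,"slide":[0,0,0],"delta_rot":[0,0,0]},
    {"claw":-1,"slide":[0,0,0],"delta_rot":[0,0,0]},
    {"claw":-1,"slide":[0,0,0],"delta_rot":[0,0,0]},
    {"claw":-1,"slide":[0,0,0],"delta_rot":[0,0,0]},
  ],
  grip_force=20,
)

```text
time: 3.75
position: [0.4826, 0.1564, 0.0492]
tool_rot: [2.258, 2.184, 0.001]
ft_force: [-0.3, 0.0, 0.0]
grip_width: 0.632
grip_force: 0.0
```

Request:
send_rows(
  motion=[
    {"claw":0.25,"slide":[3,0,3],"delta_rot":[0,0,0]},
    {"claw":0.25,"slide":[3,0,3],"delta_rot":[0,0,0]},
    {"claw":-1,"slide":[3,0,3],"delta_rot":[0,0,0]},
    {"claw":-1,"slide":[3,0,3],"delta_rot":[0,0,0]},
    {"claw":-1,"slide":[3,0,3],"delta_rot":[0,0,0]},
  ],
)

```text
time: 4.25
position: [0.4825, 0.1593, 0.0458]
tool_rot: [2.258, 2.184, 0.0]
ft_force: [-0.4, -1.0, -0.2]
grip_width: 0.434
grip_force: 0.0
```

Request:
send_rows(
  motion=[
    {"claw":-1,"slide":[0,0,0],"delta_rot":[0,0,0]},
    {"claw":-1,"slide":[0,0,0],"delta_rot":[0,0,0]},
    {"claw":-1,"slide":[0,0,0],"delta_rot":[0,0,0]},
    {"claw":-1,"slide":[0,0,0],"delta_rot":[0,0,0]},
    {"claw":-1,"slide":[0,0,0],"delta_rot":[0,0,0]},
  ],
)

```text
time: 4.75
position: [0.4825, 0.1593, 0.0458]
tool_rot: [2.258, 2.184, 0.0]
ft_force: [0.0, 0.3, -0.1]
grip_width: 0.398
grip_force: 20.0
```

```bash
python3 -c "
from h import *
go(.6391,-.0814,.130,-np.pi/2-.11)"
```

```text
slide [-235.3  164.6  -84.2] rot [ 0.0001 -0.      0.0765]
```

Request:
send_rows(
  motion=[
    {"claw":-1,"slide":[0,0,-15],"delta_rot":[0,0,0]},
    {"claw":-1,"slide":[0,0,-50],"delta_rot":[0,0,0]},
    {"claw":-1,"slide":[0,0,-85],"delta_rot":[0,0,0]},
    {"claw":-1,"slide":[-28,19,-85],"delta_rot":[0,0,0.02]},
    {"claw":-1,"slide":[-63,38,-85],"delta_rot":[0,0,0.04]},
  ],
)

```text
time: 5.25
position: [0.5193, 0.0969, 0.1324]
tool_rot: [2.297, 2.143, 0.006]
ft_force: [0.8, -1.3, -1.4]
grip_width: 0.397
grip_force: 20.0
```

Request:
send_rows(
  motion=[
    {"claw":-1,"slide":[-36,29,0],"delta_rot":[0,0,0.01]},
    {"claw":-1,"slide":[-72,58,0],"delta_rot":[0,0,0.02]},
    {"claw":-1,"slide":[-108,87,0],"delta_rot":[0,0,0.03]},
    {"claw":-1,"slide":[-144,116,0],"delta_rot":[0,0,0.0365]},
    {"claw":-1,"slide":[-167,134,0],"delta_rot":[0,0,0.0365]},
  ],
)

```text
time: 5.75
position: [0.6407, -0.0853, 0.1307]
tool_rot: [2.342, 2.091, -0.002]
ft_force: [-0.0, 0.1, -0.8]
grip_width: 0.395
grip_force: 20.0
```

Request:
send_rows(
  motion=[
    {"claw":-1,"slide":[0,0,20],"delta_rot":[0,0,0]},
    {"claw":-1,"slide":[0,0,40],"delta_rot":[0,0,0]},
    {"claw":-1,"slide":[0,0,50],"delta_rot":[0,0,0]},
    {"claw":-1,"slide":[0,0,50],"delta_rot":[0,0,0]},
    {"claw":-1,"slide":[0,0,50],"delta_rot":[0,0,0]},
  ],
)

```text
time: 6.25
position: [0.6399, -0.081, 0.0813]
tool_rot: [2.339, 2.096, 0.001]
ft_force: [-0.7, 0.1, 0.4]
grip_width: 0.392
grip_force: 20.0
```

```bash
python3 -c "
from h import *
print(tool()[0]);go(.6391,-.0814,.0405,-np.pi/2-.11)"
```

```text
[ 0.63992827 -0.08101998  0.08126208]
slide [-0.5 -0.8 40.8] rot [ 0.0004 -0.0001  0.0006]
```

Request:
send_rows(
  motion=[
    {"claw":-1,"slide":[0,-1,20],"delta_rot":[0,0,0]},
    {"claw":-1,"slide":[0,-1,33],"delta_rot":[0,0,0]},
    {"claw":-1,"slide":[0,-1,38],"delta_rot":[0,0,0]},
    {"claw":-1,"slide":[0,-1,40],"delta_rot":[0,0,0]},
    {"claw":-1,"slide":[0,-1,41],"delta_rot":[0,0,0]},
  ],
)

```text
time: 6.75
position: [0.6391, -0.0813, 0.0402]
tool_rot: [2.34, 2.096, 0.001]
ft_force: [0.5, 0.7, 0.9]
grip_width: 0.398
grip_force: 20.0
```

Request:
send_rows(
  motion=[
    {"claw":-1,"slide":[0,0,0],"delta_rot":[0,0,0]},
    {"claw":-1,"slide":[0,0,0],"delta_rot":[0,0,0]},
  ],
)

```text
time: 6.95
position: [0.6391, -0.0813, 0.0404]
tool_rot: [2.34, 2.095, 0.001]
ft_force: [-0.6, 0.3, -0.7]
grip_width: 0.396
grip_force: 20.0
```

Request:
send_rows(
  motion=[
    {"claw":0.0,"slide":[0,0,0],"delta_rot":[0,0,0]},
    {"claw":0.2,"slide":[0,0,0],"delta_rot":[0,0,0]},
    {"claw":0.5,"slide":[0,0,0],"delta_rot":[0,0,0]},
    {"claw":0.5,"slide":[0,0,0],"delta_rot":[0,0,0]},
    {"claw":0.5,"slide":[0,0,0],"delta_rot":[0,0,0]},
  ],
)

```text
time: 7.45
position: [0.6387, -0.0812, 0.0399]
tool_rot: [2.34, 2.096, 0.0]
ft_force: [-0.2, 0.2, -0.4]
grip_width: 0.719
grip_force: 0.0
```

Request:
send_rows(
  motion=[
    {"claw":0.7,"slide":[0,0,-15],"delta_rot":[0,0,0]},
    {"claw":1,"slide":[0,0,-50],"delta_rot":[0,0,0]},
    {"claw":1,"slide":[0,0,-90],"delta_rot":[0,0,0]},
    {"claw":1,"slide":[0,0,-90],"delta_rot":[0,0,0]},
    {"claw":1,"slide":[0,0,-90],"delta_rot":[0,0,0]},
  ],
)

```text
time: 7.95
position: [0.6397, -0.0814, 0.1321]
tool_rot: [2.339, 2.094, 0.005]
ft_force: [-0.3, -0.4, -0.4]
grip_width: 0.988
grip_force: 0.0
```

```bash
python3 -c "
from h import *
go(.4815,.0985,.130,-np.pi/2-.03)"
```

```text
slide [ 161.4 -177.     1.6] rot [ 0.0036 -0.0006 -0.08  ]
```

Request:
send_rows(
  motion=[
    {"claw":1,"slide":[32,-35,0],"delta_rot":[0,0,-0.02]},
    {"claw":1,"slide":[65,-71,0],"delta_rot":[0,0,-0.04]},
    {"claw":1,"slide":[97,-106,0],"delta_rot":[0,0,-0.06]},
    {"claw":1,"slide":[130,-142,0],"delta_rot":[0,0,-0.08]},
    {"claw":1,"slide":[161,-177,0],"delta_rot":[0,0,-0.08]},
  ],
)

```text
time: 8.45
position: [0.4779, 0.0996, 0.1288]
tool_rot: [-2.253, -2.188, 0.003]
ft_force: [-0.2, -0.5, 0.2]
grip_width: 1.0
grip_force: 0.0
```

Request:
send_rows(
  motion=[
    {"claw":1,"slide":[0,0,0],"delta_rot":[0,0,0]},
    {"claw":1,"slide":[0,0,20],"delta_rot":[0,0,0]},
    {"claw":1,"slide":[0,0,40],"delta_rot":[0,0,0]},
    {"claw":0.7,"slide":[0,0,40],"delta_rot":[0,0,0]},
    {"claw":0.5,"slide":[0,0,40],"delta_rot":[0,0,0]},
  ],
)

```text
time: 8.95
position: [0.4801, 0.0976, 0.0894]
tool_rot: [-2.255, -2.187, 0.003]
ft_force: [-0.6, -0.0, -0.0]
grip_width: 0.894
grip_force: 0.0
```

```bash
python3 -c "
from h import *
print(tool()[0]);go(.4815,.0985,.046,-np.pi/2-.03)"
```

```text
[0.48011106 0.09755372 0.08941017]
slide [ 1.   1.4 43.4] rot [-0.0015  0.0011 -0.0007]
```

Request:
send_rows(
  motion=[
    {"claw":0.6,"slide":[1,1,15],"delta_rot":[0,0,0]},
    {"claw":0.5,"slide":[1,1,30],"delta_rot":[0,0,0]},
    {"claw":0.4,"slide":[1,1,43],"delta_rot":[0,0,0]},
    {"claw":0.3,"slide":[1,1,43],"delta_rot":[0,0,0]},
    {"claw":-1,"slide":[1,1,43],"delta_rot":[0,0,0]},
  ],
)

```text
time: 9.45
position: [0.4818, 0.0991, 0.0472]
tool_rot: [2.255, 2.187, 0.0]
ft_force: [-0.4, -0.4, 0.1]
grip_width: 0.626
grip_force: 0.0
```

Request:
send_rows(
  motion=[
    {"claw":-1,"slide":[0,0,0],"delta_rot":[0,0,0]},
    {"claw":-1,"slide":[0,0,0],"delta_rot":[0,0,0]},
    {"claw":-1,"slide":[0,0,0],"delta_rot":[0,0,0]},
    {"claw":-1,"slide":[0,0,0],"delta_rot":[0,0,0]},
    {"claw":-1,"slide":[0,0,0],"delta_rot":[0,0,0]},
  ],
)

```text
time: 9.95
position: [0.4819, 0.0994, 0.0474]
tool_rot: [2.254, 2.188, 0.002]
ft_force: [-1.3, 0.5, 5.0]
grip_width: 0.384
grip_force: 20.0
```

Request:
send_rows(
  motion=[
    {"claw":-1,"slide":[0,0,0],"delta_rot":[0,0,0]},
    {"claw":-1,"slide":[0,0,0],"delta_rot":[0,0,0]},
    {"claw":-1,"slide":[0,0,0],"delta_rot":[0,0,0]},
  ],
)

```text
time: 10.25
position: [0.4819, 0.0994, 0.0474]
tool_rot: [2.254, 2.188, 0.001]
ft_force: [-1.0, -0.3, 6.2]
grip_width: 0.391
grip_force: 20.0
```

```bash
python3 -c "
from h import *
go(.6464,-.0158,.130,-np.pi/2-.11)"
```

```text
slide [-110.2  168.   -82.5] rot [ 0.0007 -0.0006  0.08  ]
```

An upward force of 6 N showed up at the grip. I'll lift slightly and look.

Request:
send_rows(
  motion=[
    {"claw":-1,"slide":[0,0,-5],"delta_rot":[0,0,0]},
    {"claw":-1,"slide":[0,0,-25],"delta_rot":[0,0,0]},
    {"claw":-1,"slide":[0,0,-60],"delta_rot":[0,0,0]},
    {"claw":-1,"slide":[0,0,-85],"delta_rot":[0,0,0]},
    {"claw":-1,"slide":[0,0,-85],"delta_rot":[0,0,0]},
  ],
)

```text
time: 10.75
position: [0.4838, 0.0998, 0.1352]
tool_rot: [2.253, 2.186, 0.01]
ft_force: [0.4, -0.3, -0.8]
grip_width: 0.388
grip_force: 20.0
```

```bash
python3 - <<'E'
from h import *
im=ctrl.get_image("side"); a=cv2.resize(im["color"][150:290,200:420],None,fx=3.6,fy=3.6)[:500]
cv2.imwrite("pics/s3.png",a)
E
```

```text
(no output)
```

View pics/s3.png

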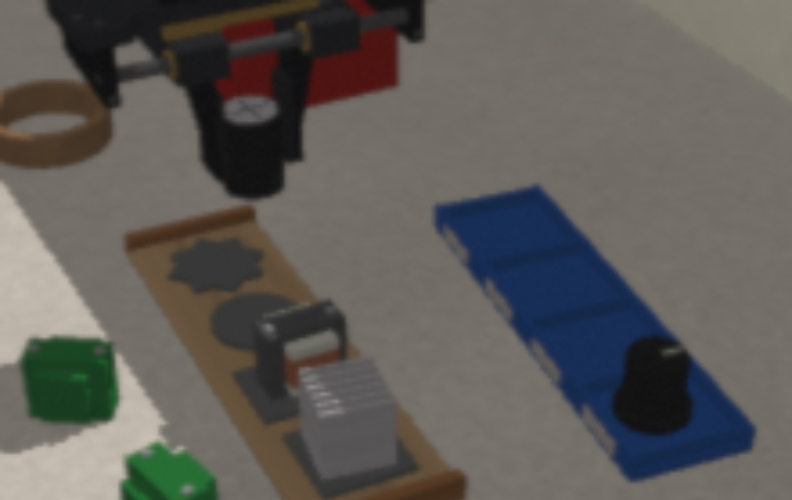

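The capacitor hangs upright in the grip at (250,145), and the knob stands in the right-end bay at (655,385).

Request:
send_rows(
  motion=[
    {"claw":-1,"slide":[-24,37,0],"delta_rot":[0,0,0.02]},
    {"claw":-1,"slide":[-48,74,0],"delta_rot":[0,0,0.04]},
    {"claw":-1,"slide":[-72,110,0],"delta_rot":[0,0,0.06]},
    {"claw":-1,"slide":[-96,146,0],"delta_rot":[0,0,0.08]},
    {"claw":-1,"slide":[-110,168,0],"delta_rot":[0,0,0.08]},
  ],
)

```text
time: 11.3
position: [0.647, -0.0188, 0.1295]
tool_rot: [2.343, 2.092, -0.005]
ft_force: [0.3, 0.0, 0.5]
grip_width: 0.392
grip_force: 20.0
```

Request:
send_rows(
  motion=[
    {"claw":-1,"slide":[0,0,20],"delta_rot":[0,0,0]},
    {"claw":-1,"slide":[0,0,40],"delta_rot":[0,0,0]},
    {"claw":-1,"slide":[0,0,50],"delta_rot":[0,0,0]},
    {"claw":-1,"slide":[0,0,50],"delta_rot":[0,0,0]},
    {"claw":-1,"slide":[0,0,50],"delta_rot":[0,0,0]},
  ],
)

```text
time: 11.8
position: [0.6459, -0.0157, 0.0816]
tool_rot: [-2.34, -2.096, 0.001]
ft_force: [-0.4, -0.5, -1.1]
grip_width: 0.391
grip_force: 20.0
```

```bash
python3 -c "
from h import *
print(tool()[0]);go(.6464,-.0158,.0415,-np.pi/2-.11)"
```

```text
[ 0.64588458 -0.01566064  0.08160553]
slide [-0.1  0.5 40.1] rot [-0.0005  0.0002  0.0002]
```

Request:
send_rows(
  motion=[
    {"claw":-1,"slide":[0,0,20],"delta_rot":[0,0,0]},
    {"claw":-1,"slide":[0,0,33],"delta_rot":[0,0,0]},
    {"claw":-1,"slide":[0,0,38],"delta_rot":[0,0,0]},
    {"claw":-1,"slide":[0,0,40],"delta_rot":[0,0,0]},
    {"claw":-1,"slide":[0,0,40],"delta_rot":[0,0,0]},
  ],
)

```text
time: 12.3
position: [0.6463, -0.0158, 0.0422]
tool_rot: [2.34, 2.096, 0.001]
ft_force: [-0.2, -0.4, -0.3]
grip_width: 0.388
grip_force: 20.0
```

Request:
send_rows(
  motion=[
    {"claw":-1,"slide":[0,0,0.5],"delta_rot":[0,0,0]},
    {"claw":-1,"slide":[0,0,0.5],"delta_rot":[0,0,0]},
  ],
)

```text
time: 12.5
position: [0.6465, -0.0158, 0.0419]
tool_rot: [2.34, 2.096, 0.001]
ft_force: [-0.1, -0.0, -1.1]
grip_width: 0.391
grip_force: 20.0
```

Request:
send_rows(
  motion=[
    {"claw":-1,"slide":[0,0,0.5],"delta_rot":[0,0,0]},
    {"claw":-1,"slide":[0,0,0.7],"delta_rot":[0,0,0]},
    {"claw":-1,"slide":[0,0,0.7],"delta_rot":[0,0,0]},
  ],
)

```text
time: 12.8
position: [0.6465, -0.0158, 0.0414]
tool_rot: [2.34, 2.096, 0.001]
ft_force: [-1.2, 0.1, 4.4]
grip_width: 0.39
grip_force: 20.0
```

Request:
send_rows(
  motion=[
    {"claw":0.0,"slide":[0,0,0],"delta_rot":[0,0,0]},
    {"claw":0.2,"slide":[0,0,0],"delta_rot":[0,0,0]},
    {"claw":0.5,"slide":[0,0,0],"delta_rot":[0,0,0]},
    {"claw":0.5,"slide":[0,0,0],"delta_rot":[0,0,0]},
    {"claw":0.5,"slide":[0,0,0],"delta_rot":[0,0,0]},
  ],
)

```text
time: 13.3
position: [0.646, -0.0158, 0.0404]
tool_rot: [-2.34, -2.096, 0.0]
ft_force: [0.4, 0.3, 0.5]
grip_width: 0.723
grip_force: 0.0
```

Request:
send_rows(
  motion=[
    {"claw":0.7,"slide":[0,0,-15],"delta_rot":[0,0,0]},
    {"claw":1,"slide":[0,0,-50],"delta_rot":[0,0,0]},
    {"claw":1,"slide":[0,0,-90],"delta_rot":[0,0,0]},
    {"claw":1,"slide":[0,0,-90],"delta_rot":[0,0,0]},
    {"claw":1,"slide":[0,0,-90],"delta_rot":[0,0,0]},
  ],
)

```text
time: 13.8
position: [0.6471, -0.0158, 0.1329]
tool_rot: [2.339, 2.095, 0.005]
ft_force: [0.2, -0.3, -0.7]
grip_width: 0.989
grip_force: 0.0
```

```bash
python3 -c "
from h import *
go(.479,.0315,.130,-np.pi/2-.01)"
```

```text
slide [  28.6 -172.3    2.3] rot [ 0.0036 -0.0009 -0.1001]
```

Request:
send_rows(
  motion=[
    {"claw":1,"slide":[7,-42,0],"delta_rot":[0,0,-0.03]},
    {"claw":1,"slide":[14,-85,0],"delta_rot":[0,0,-0.06]},
    {"claw":1,"slide":[21,-128,0],"delta_rot":[0,0,-0.09]},
    {"claw":1,"slide":[28,-171,0],"delta_rot":[0,0,-0.09]},
    {"claw":1,"slide":[28.6,-173,0],"delta_rot":[0,0,-0.09]},
  ],
)

```text
time: 14.3
position: [0.4706, 0.0333, 0.1283]
tool_rot: [-2.235, -2.198, 0.006]
ft_force: [0.5, 0.3, -0.2]
grip_width: 0.999
grip_force: 0.0
```

Request:
send_rows(
  motion=[
    {"claw":1,"slide":[0,0,0],"delta_rot":[0,0,0]},
    {"claw":1,"slide":[0,0,20],"delta_rot":[0,0,0]},
    {"claw":1,"slide":[0,0,40],"delta_rot":[0,0,0]},
    {"claw":0.9,"slide":[0,0,40],"delta_rot":[0,0,0]},
    {"claw":0.8,"slide":[0,0,40],"delta_rot":[0,0,0]},
  ],
)

```text
time: 14.8
position: [0.478, 0.031, 0.0905]
tool_rot: [2.244, 2.198, -0.002]
ft_force: [0.7, 0.8, -0.0]
grip_width: 0.935
grip_force: 0.0
```

```bash
python3 -c "
from h import *
print(tool()[0]);go(.479,.0315,.046,-np.pi/2-.02)"
```

```text
[0.4779594  0.03098366 0.09054013]
slide [ 0.6  1.1 44.5] rot [-0.0005  0.0014 -0.0009]
```

Request:
send_rows(
  motion=[
    {"claw":0.8,"slide":[0.6,1,15],"delta_rot":[0,0,0]},
    {"claw":0.7,"slide":[0.6,1,30],"delta_rot":[0,0,0]},
    {"claw":0.6,"slide":[0.6,1,44],"delta_rot":[0,0,0]},
    {"claw":0.5,"slide":[0.6,1,44],"delta_rot":[0,0,0]},
    {"claw":-1,"slide":[0.6,1,44],"delta_rot":[0,0,0]},
  ],
)

```text
time: 15.3
position: [0.4793, 0.0321, 0.0475]
tool_rot: [2.243, 2.198, 0.001]
ft_force: [0.3, 0.6, 0.2]
grip_width: 0.732
grip_force: 0.0
```

Request:
send_rows(
  motion=[
    {"claw":-1,"slide":[0,0,0],"delta_rot":[0,0,0]},
    {"claw":-1,"slide":[0,0,0],"delta_rot":[0,0,0]},
    {"claw":-1,"slide":[0,0,0],"delta_rot":[0,0,0]},
    {"claw":-1,"slide":[0,0,0],"delta_rot":[0,0,0]},
    {"claw":-1,"slide":[0,0,0],"delta_rot":[0,0,0]},
  ],
  grip_force=25,
)

```text
time: 15.8
position: [0.479, 0.0324, 0.0475]
tool_rot: [2.243, 2.199, 0.002]
ft_force: [-1.1, 0.9, 6.1]
grip_width: 0.526
grip_force: 24.9
```

Request:
send_rows(
  motion=[
    {"claw":-1,"slide":[0,0,0],"delta_rot":[0,0,0]},
    {"claw":-1,"slide":[0,0,0],"delta_rot":[0,0,0]},
    {"claw":-1,"slide":[0,0,0],"delta_rot":[0,0,0]},
  ],
)

```text
time: 16.1
position: [0.479, 0.0324, 0.0475]
tool_rot: [2.243, 2.199, 0.002]
ft_force: [-1.3, -0.8, 5.9]
grip_width: 0.526
grip_force: 24.9
```

```bash
python3 -c "
from h import *
go(.6536,.0498,.130,-np.pi/2-.11)"
```

```text
slide [ 21.  174.3 -82.3] rot [ 0.0013 -0.0007  0.0901]
```

Request:
send_rows(
  motion=[
    {"claw":-1,"slide":[0,0,-10],"delta_rot":[0,0,0]},
    {"claw":-1,"slide":[0,0,-35],"delta_rot":[0,0,0]},
    {"claw":-1,"slide":[0,0,-70],"delta_rot":[0,0,0]},
    {"claw":-1,"slide":[0,5,-84],"delta_rot":[0,0,0]},
    {"claw":-1,"slide":[3,30,-84],"delta_rot":[0,0,0.02]},
  ],
)

```text
time: 16.6
position: [0.5082, 0.0347, 0.1332]
tool_rot: [-2.266, -2.176, -0.006]
ft_force: [0.7, -1.3, -3.0]
grip_width: 0.526
grip_force: 24.8
```

Request:
send_rows(
  motion=[
    {"claw":-1,"slide":[5,36,0],"delta_rot":[0,0,0.02]},
    {"claw":-1,"slide":[10,72,0],"delta_rot":[0,0,0.04]},
    {"claw":-1,"slide":[15,108,0],"delta_rot":[0,0,0.06]},
    {"claw":-1,"slide":[21,144,0],"delta_rot":[0,0,0.07]},
    {"claw":-1,"slide":[21,144,0],"delta_rot":[0,0,0.07]},
  ],
)

```text
time: 17.1
position: [0.656, 0.0509, 0.1292]
tool_rot: [2.337, 2.096, -0.001]
ft_force: [-1.3, -0.2, -3.0]
grip_width: 0.525
grip_force: 24.8
```

Request:
send_rows(
  motion=[
    {"claw":-1,"slide":[0,0,20],"delta_rot":[0,0,0]},
    {"claw":-1,"slide":[0,0,40],"delta_rot":[0,0,0]},
    {"claw":-1,"slide":[0,0,50],"delta_rot":[0,0,0]},
    {"claw":-1,"slide":[0,0,50],"delta_rot":[0,0,0]},
    {"claw":-1,"slide":[0,0,50],"delta_rot":[0,0,0]},
  ],
)

```text
time: 17.6
position: [0.653, 0.0499, 0.0812]
tool_rot: [2.34, 2.096, 0.001]
ft_force: [0.5, 0.5, -2.3]
grip_width: 0.523
grip_force: 24.8
```

```bash
python3 -c "
from h import *
print(tool()[0]);go(.6536,.0498,.0415,-np.pi/2-.11)"
```

```text
[0.65299811 0.04986909 0.08123181]
slide [-0.   0.6 39.7] rot [ 0.0003 -0.0002 -0.0001]
```

Request:
send_rows(
  motion=[
    {"claw":-1,"slide":[0,0.5,20],"delta_rot":[0,0,0]},
    {"claw":-1,"slide":[0,0.5,33],"delta_rot":[0,0,0]},
    {"claw":-1,"slide":[0,0.5,38],"delta_rot":[0,0,0]},
    {"claw":-1,"slide":[0,0.5,40],"delta_rot":[0,0,0]},
    {"claw":-1,"slide":[0,0.5,40.5],"delta_rot":[0,0,0]},
  ],
)

```text
time: 18.1
position: [0.653, 0.05, 0.0415]
tool_rot: [-2.339, -2.095, 0.001]
ft_force: [-5.9, 0.9, 6.4]
grip_width: 0.526
grip_force: 24.9
```

Request:
send_rows(
  motion=[
    {"claw":-1,"slide":[0,0,0.5],"delta_rot":[0,0,0]},
    {"claw":-1,"slide":[0,0,0.5],"delta_rot":[0,0,0]},
    {"claw":-1,"slide":[0,0,0.5],"delta_rot":[0,0,0]},
  ],
)

```text
time: 18.4
position: [0.653, 0.05, 0.0415]
tool_rot: [-2.339, -2.095, 0.0]
ft_force: [-5.7, -0.4, 7.0]
grip_width: 0.525
grip_force: 24.9
```

Request:
send_rows(
  motion=[
    {"claw":0.2,"slide":[0,0,0],"delta_rot":[0,0,0]},
    {"claw":0.4,"slide":[0,0,0],"delta_rot":[0,0,0]},
    {"claw":0.7,"slide":[0,0,0],"delta_rot":[0,0,0]},
    {"claw":0.7,"slide":[0,0,0],"delta_rot":[0,0,0]},
    {"claw":0.7,"slide":[0,0,0],"delta_rot":[0,0,0]},
  ],
)

```text
time: 18.9
position: [0.6537, 0.0498, 0.0396]
tool_rot: [2.34, 2.096, 0.0]
ft_force: [0.5, 0.5, 0.1]
grip_width: 0.828
grip_force: 0.0
```

Request:
send_rows(
  motion=[
    {"claw":0.8,"slide":[0,0,-15],"delta_rot":[0,0,0]},
    {"claw":1,"slide":[0,0,-50],"delta_rot":[0,0,0]},
    {"claw":1,"slide":[0,0,-90],"delta_rot":[0,0,0]},
    {"claw":1,"slide":[0,0,-90],"delta_rot":[0,0,0]},
    {"claw":1,"slide":[0,0,-90],"delta_rot":[0,0,0]},
  ],
)

```text
time: 19.4
position: [0.6546, 0.0498, 0.1319]
tool_rot: [2.339, 2.095, 0.005]
ft_force: [0.6, 0.2, -0.5]
grip_width: 1.0
grip_force: 0.0
```

```bash
python3 -c "
from h import *
go(.476,-.034,.130,-np.pi/2-.15)"
```

```text
slide [-102.9 -168.4    1.2] rot [ 0.0034 -0.0014  0.0399]
```

Request:
send_rows(
  motion=[
    {"claw":1,"slide":[-22,-36,0],"delta_rot":[0,0,0.02]},
    {"claw":1,"slide":[-45,-74,0],"delta_rot":[0,0,0.04]},
    {"claw":1,"slide":[-68,-111,0],"delta_rot":[0,0,0.04]},
    {"claw":1,"slide":[-90,-148,0],"delta_rot":[0,0,0.04]},
    {"claw":1,"slide":[-103,-169,0],"delta_rot":[0,0,0.04]},
  ],
)

```text
time: 19.9
position: [0.4701, -0.0354, 0.128]
tool_rot: [-2.381, -2.045, 0.005]
ft_force: [-0.1, 0.0, 0.1]
grip_width: 0.997
grip_force: 0.0
```

Request:
send_rows(
  motion=[
    {"claw":1,"slide":[0,0,0],"delta_rot":[0,0,0]},
    {"claw":1,"slide":[0,0,20],"delta_rot":[0,0,0]},
    {"claw":1,"slide":[0,0,40],"delta_rot":[0,0,0]},
    {"claw":0.9,"slide":[0,0,40],"delta_rot":[0,0,0]},
    {"claw":0.8,"slide":[0,0,40],"delta_rot":[0,0,0]},
  ],
)

```text
time: 20.4
position: [0.4743, -0.0339, 0.0893]
tool_rot: [-2.381, -2.049, 0.002]
ft_force: [0.5, -0.3, 0.6]
grip_width: 0.931
grip_force: 0.0
```

```bash
python3 -c "
from h import *
print(tool()[0]);go(.476,-.034,.046,-np.pi/2-.15)"
```

```text
[ 0.47425193 -0.03390494  0.08931226]
slide [ 0.2  1.8 43.3] rot [-0.0012  0.0011  0.0003]
```

Request:
send_rows(
  motion=[
    {"claw":0.8,"slide":[0,1.5,15],"delta_rot":[0,0,0]},
    {"claw":0.7,"slide":[0,1.5,30],"delta_rot":[0,0,0]},
    {"claw":0.6,"slide":[0,1.5,43],"delta_rot":[0,0,0]},
    {"claw":0.5,"slide":[0,1.5,43],"delta_rot":[0,0,0]},
    {"claw":-1,"slide":[0,1.5,43],"delta_rot":[0,0,0]},
  ],
)

```text
time: 20.9
position: [0.4761, -0.0343, 0.0469]
tool_rot: [2.381, 2.049, 0.0]
ft_force: [0.5, 0.9, -0.2]
grip_width: 0.727
grip_force: 0.0
```

Request:
send_rows(
  motion=[
    {"claw":-1,"slide":[0,0,0],"delta_rot":[0,0,0]},
    {"claw":-1,"slide":[0,0,0],"delta_rot":[0,0,0]},
    {"claw":-1,"slide":[0,0,0],"delta_rot":[0,0,0]},
    {"claw":-1,"slide":[0,0,0],"delta_rot":[0,0,0]},
    {"claw":-1,"slide":[0,0,0],"delta_rot":[0,0,0]},
  ],
  grip_force=20,
)

```text
time: 21.4
position: [0.4759, -0.0342, 0.047]
tool_rot: [-2.382, -2.049, -0.001]
ft_force: [-2.3, -0.3, 4.2]
grip_width: 0.458
grip_force: 20.0
```

Request:
send_rows(
  motion=[
    {"claw":-1,"slide":[0,0,0],"delta_rot":[0,0,0]},
    {"claw":-1,"slide":[0,0,0],"delta_rot":[0,0,0]},
    {"claw":-1,"slide":[0,0,0],"delta_rot":[0,0,0]},
  ],
)

```text
time: 21.7
position: [0.4759, -0.0342, 0.047]
tool_rot: [-2.381, -2.049, -0.001]
ft_force: [-1.8, -0.5, 5.7]
grip_width: 0.457
grip_force: 20.0
```

```bash
python3 -c "
from h import *
go(.6609,.1154,.130,-np.pi/2-.11)"
```

```text
slide [175.6 160.6 -82.9] rot [ 0.0002 -0.0004 -0.04  ]
```

Request:
send_rows(
  motion=[
    {"claw":-1,"slide":[0,0,-10],"delta_rot":[0,0,0]},
    {"claw":-1,"slide":[0,0,-35],"delta_rot":[0,0,0]},
    {"claw":-1,"slide":[0,0,-70],"delta_rot":[0,0,0]},
    {"claw":-1,"slide":[5,5,-84],"delta_rot":[0,0,0]},
    {"claw":-1,"slide":[28,25,-84],"delta_rot":[0,0,0]},
  ],
)

```text
time: 22.2
position: [0.5053, -0.0124, 0.1336]
tool_rot: [2.385, 2.043, 0.007]
ft_force: [-0.2, 0.6, 0.0]
grip_width: 0.459
grip_force: 20.0
```

Request:
send_rows(
  motion=[
    {"claw":-1,"slide":[31,28,0],"delta_rot":[0,0,-0.01]},
    {"claw":-1,"slide":[62,57,0],"delta_rot":[0,0,-0.02]},
    {"claw":-1,"slide":[93,85,0],"delta_rot":[0,0,-0.03]},
    {"claw":-1,"slide":[124,114,0],"delta_rot":[0,0,-0.04]},
    {"claw":-1,"slide":[147.6,135.6,0],"delta_rot":[0,0,-0.04]},
  ],
)

```text
time: 22.7
position: [0.6622, 0.118, 0.1304]
tool_rot: [2.338, 2.098, 0.001]
ft_force: [0.9, -0.5, -1.3]
grip_width: 0.458
grip_force: 20.0
```

Request:
send_rows(
  motion=[
    {"claw":-1,"slide":[0,0,20],"delta_rot":[0,0,0]},
    {"claw":-1,"slide":[0,0,40],"delta_rot":[0,0,0]},
    {"claw":-1,"slide":[0,0,50],"delta_rot":[0,0,0]},
    {"claw":-1,"slide":[0,0,50],"delta_rot":[0,0,0]},
    {"claw":-1,"slide":[0,0,50],"delta_rot":[0,0,0]},
  ],
)

```text
time: 23.2
position: [0.661, 0.1152, 0.0813]
tool_rot: [2.34, 2.095, 0.001]
ft_force: [1.2, -0.1, 0.4]
grip_width: 0.454
grip_force: 20.0
```

```bash
python3 -c "
from h import *
print(tool()[0]);go(.6609,.1154,.041,-np.pi/2-.11)"
```

```text
[0.66103366 0.11522707 0.08128776]
slide [ 0.1 -0.2 40.3] rot [ 0.0007 -0.0002 -0.0004]
```

Request:
send_rows(
  motion=[
    {"claw":-1,"slide":[0,0,20],"delta_rot":[0,0,0]},
    {"claw":-1,"slide":[0,0,33],"delta_rot":[0,0,0]},
    {"claw":-1,"slide":[0,0,38],"delta_rot":[0,0,0]},
    {"claw":-1,"slide":[0,0,40],"delta_rot":[0,0,0]},
    {"claw":-1,"slide":[0,0,41],"delta_rot":[0,0,0]},
  ],
)

```text
time: 23.7
position: [0.6603, 0.1153, 0.0411]
tool_rot: [-2.339, -2.095, 0.001]
ft_force: [-5.5, -0.7, 9.9]
grip_width: 0.458
grip_force: 20.0
```

Request:
send_rows(
  motion=[
    {"claw":-1,"slide":[0,0,0],"delta_rot":[0,0,0]},
    {"claw":-1,"slide":[0,0,0],"delta_rot":[0,0,0]},
    {"claw":-1,"slide":[0,0,0],"delta_rot":[0,0,0]},
  ],
)

```text
time: 24.0
position: [0.6607, 0.1153, 0.0411]
tool_rot: [-2.34, -2.095, -0.0]
ft_force: [-4.1, -0.4, 6.2]
grip_width: 0.454
grip_force: 20.0
```

Request:
send_rows(
  motion=[
    {"claw":0.1,"slide":[0,0,0],"delta_rot":[0,0,0]},
    {"claw":0.3,"slide":[0,0,0],"delta_rot":[0,0,0]},
    {"claw":0.6,"slide":[0,0,0],"delta_rot":[0,0,0]},
    {"claw":0.6,"slide":[0,0,0],"delta_rot":[0,0,0]},
    {"claw":0.6,"slide":[0,0,0],"delta_rot":[0,0,0]},
  ],
)

```text
time: 24.5
position: [0.6609, 0.1154, 0.0396]
tool_rot: [2.34, 2.096, 0.0]
ft_force: [-0.8, -1.7, 0.3]
grip_width: 0.776
grip_force: 0.0
```

Request:
send_rows(
  motion=[
    {"claw":0.7,"slide":[0,0,-15],"delta_rot":[0,0,0]},
    {"claw":1,"slide":[0,0,-60],"delta_rot":[0,0,0]},
    {"claw":1,"slide":[0,0,-110],"delta_rot":[0,0,0]},
    {"claw":1,"slide":[-20,-35,-140],"delta_rot":[0,0,0]},
    {"claw":1,"slide":[-60,-60,-150],"delta_rot":[0,0,0]},
  ],
)

```text
time: 25.0
position: [0.5962, 0.0657, 0.1946]
tool_rot: [2.332, 2.101, 0.012]
ft_force: [1.1, -0.9, 0.1]
grip_width: 0.988
grip_force: 0.0
```

Request:
send_rows(
  motion=[
    {"claw":1,"slide":[-45,-20,0],"delta_rot":[0,0,0]},
    {"claw":1,"slide":[-90,-40,0],"delta_rot":[0,0,0]},
    {"claw":1,"slide":[-130,-60,0],"delta_rot":[0,0,0]},
    {"claw":1,"slide":[-130,-60,0],"delta_rot":[0,0,0]},
    {"claw":1,"slide":[-130,-60,0],"delta_rot":[0,0,0]},
  ],
)

```text
time: 25.5
position: [0.5207, -0.0613, 0.191]
tool_rot: [2.343, 2.092, 0.005]
ft_force: [0.3, -0.7, 1.1]
grip_width: 1.001
grip_force: 0.0
```

```bash
python3 - <<'E'
from h import *
w=ctrl.get_image("wrist"); s=ctrl.get_image("side")
c=w["color"].copy(); h=-.11
for t in (99,33,-33,-99):
    x,y=.650-np.sin(h)*t/1e3,.017+np.cos(h)*t/1e3
    p=proj(w,[x,y,.05])[0].astype(int); cv2.circle(c,tuple(int(v) for v in p),2,(0,0,255),-1)
cv2.imwrite("pics/w4.png",c); cv2.imwrite("pics/s4.png",s["color"])
print(tool()[0])
E
```

```text
[ 0.52138757 -0.05918252  0.19033879]
```

View pics/w4.png

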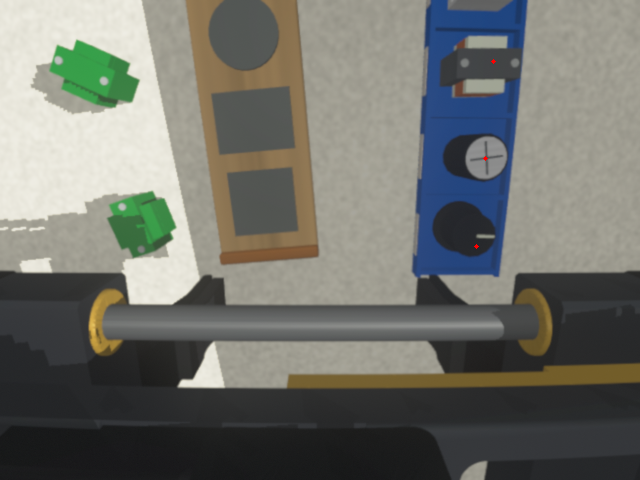

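View pics/s4.png

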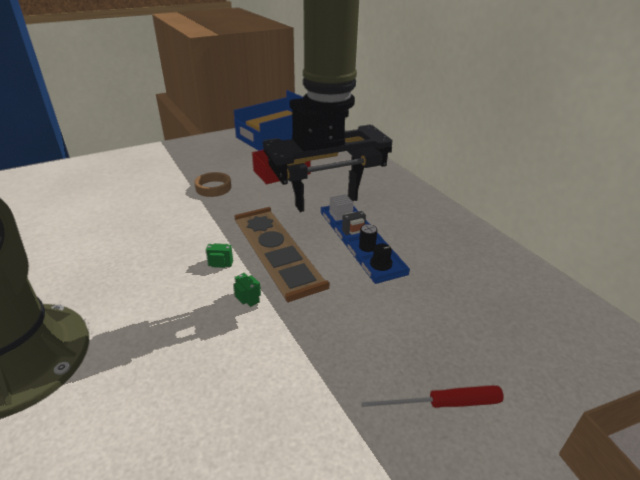

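All four parts are standing in the right bays: the transformer at (485,63), the capacitor at (485,157) and the knob at (465,230). The heat sink at the left end is partly out of this view. The knob looks a few mm off centre, so I'll measure it and the heat sink.

```bash
python3 - <<'E'
from h import *
w=ctrl.get_image("wrist"); c=w["color"]; hsv=cv2.cvtColor(c,cv2.COLOR_BGR2HSV)
m=cv2.inRange(hsv,(0,0,0),(179,255,75)); b=cv2.inRange(hsv,(105,120,0),(130,255,255)); m&=~b
q=np.zeros_like(m); q[192:268,425:505]=m[192:268,425:505]; k=big(q)
print(k.min(0),k.max(0))
C=np.array([.650,.017]);h=-.11
loc=lambda p:(p-C)@np.array([[np.cos(h),-np.sin(h)],[np.sin(h),np.cos(h)]])*1000
a=loc(plane(w,k,.012)); print("skirt: x min",a[:,0].min(),"y max",a[:,1].max()," -> centre",a[:,0].min()+22,a[:,1].max()-22)
a=loc(plane(w,k,.044)); print("top: x max, y min",a[:,0].max(),a[:,1].min(),"-> centre",a[:,0].max()-17.5,a[:,1].min()+17.5)
tray=big(b); a=loc(plane(w,tray,.016)); print("tray ext",a.min(0),a.max(0))
t=ctrl.get_image("top")["color"]
cv2.imwrite("pics/t5.png",cv2.resize(t[150:300,200:400],None,fx=4,fy=4,interpolation=2)); cv2.imwrite("pics/w5.png",cv2.resize(c[180:290,400:520],None,fx=5,fy=5,interpolation=2))
E
```

```text
[433 205] [494 259]
skirt: x min -23.47694264687595 y max -70.47251363128497  -> centre -1.4769426468759512 -92.47251363128497
top: x max, y min 15.6045403555481 -108.32167093690111 -> centre -1.8954596444519005 -90.82167093690111
tray ext [ -39.51230295 -134.36099053] [36.99617693 86.96328415]
```

View pics/w5.png

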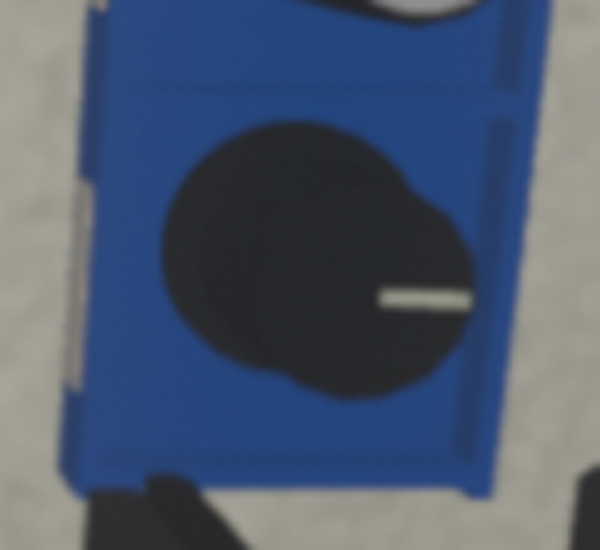

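View pics/t5.png

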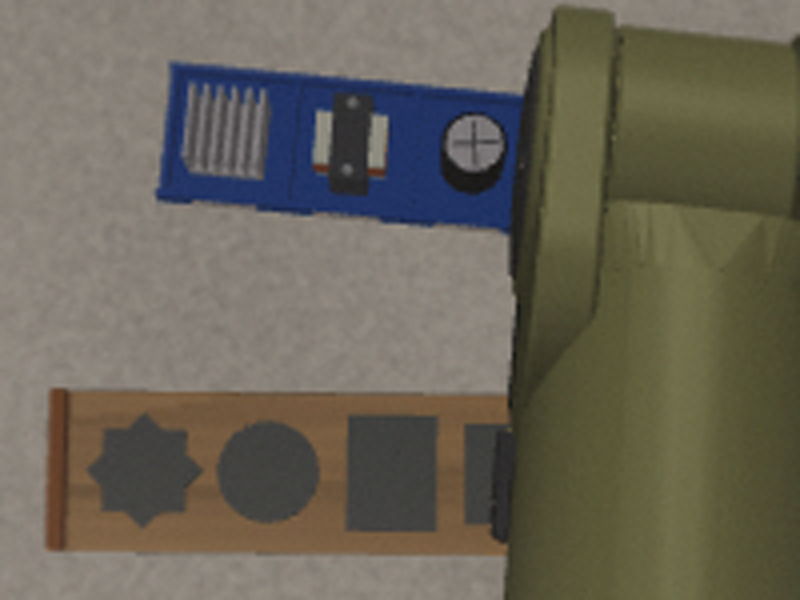

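The knob sits about 6–7 mm towards the left of its bay, because I gripped it off its axis. The heat sink (226,130), transformer (350,140) and capacitor (473,145) look centred in the top crop. I'll re-centre the knob.

```bash
python3 - <<'E'
from h import *
t=ctrl.get_image("top"); C=np.array([.650,.017]);h=-.11
loc=lambda p:(p-C)@np.array([[np.cos(h),-np.sin(h)],[np.sin(h),np.cos(h)]])*1000
f=lambda u,v:(200+u/4,150+v/4)
print("hs",loc(plane(t,f(227,131),.048)),"tr",loc(plane(t,f(350,140),.046)),"cap",loc(plane(t,f(473,142),.052)))
go(.638,-.0755,.130,-np.pi/2-.11)
E
```

```text
hs [[-3.80103209 95.39381433]] tr [[-2.18502409 30.78710231]] cap [[  1.37018742 -33.70981176]]
slide [ -3.8 117.9  59.6] rot [0.     0.0003 0.0023]
```

Request:
send_rows(
  motion=[
    {"claw":1,"slide":[-1,40,15],"delta_rot":[0,0,0]},
    {"claw":1,"slide":[-3,80,40],"delta_rot":[0,0,0]},
    {"claw":1,"slide":[-4,118,60],"delta_rot":[0,0,0]},
    {"claw":0.9,"slide":[-4,118,60],"delta_rot":[0,0,0]},
    {"claw":0.8,"slide":[-4,118,60],"delta_rot":[0,0,0]},
  ],
)

```text
time: 26.25
position: [0.6371, -0.0767, 0.1274]
tool_rot: [-2.338, -2.096, 0.007]
ft_force: [-0.2, -0.2, 0.2]
grip_width: 0.939
grip_force: 0.0
```

Request:
send_rows(
  motion=[
    {"claw":0.7,"slide":[0,0,30],"delta_rot":[0,0,0]},
    {"claw":0.6,"slide":[0,0,60],"delta_rot":[0,0,0]},
    {"claw":0.5,"slide":[0,0,80],"delta_rot":[0,0,0]},
    {"claw":0.4,"slide":[0,0,89],"delta_rot":[0,0,0]},
    {"claw":0.3,"slide":[0,0,89],"delta_rot":[0,0,0]},
  ],
)

```text
time: 26.75
position: [0.6368, -0.0766, 0.0411]
tool_rot: [-2.339, -2.096, -0.001]
ft_force: [-0.3, 0.2, 0.5]
grip_width: 0.687
grip_force: 0.0
```

Request:
send_rows(
  motion=[
    {"claw":-1,"slide":[0,0,0],"delta_rot":[0,0,0]},
    {"claw":-1,"slide":[0,0,0],"delta_rot":[0,0,0]},
    {"claw":-1,"slide":[0,0,0],"delta_rot":[0,0,0]},
    {"claw":-1,"slide":[0,0,0],"delta_rot":[0,0,0]},
    {"claw":-1,"slide":[0,0,0],"delta_rot":[0,0,0]},
  ],
)

```text
time: 27.25
position: [0.6383, -0.0772, 0.0416]
tool_rot: [2.339, 2.095, 0.002]
ft_force: [-0.8, 0.7, 4.5]
grip_width: 0.394
grip_force: 20.0
```

Request:
send_rows(
  motion=[
    {"claw":-1,"slide":[0,0,0],"delta_rot":[0,0,0]},
    {"claw":-1,"slide":[0,0,0],"delta_rot":[0,0,0]},
  ],
)

```text
time: 27.45
position: [0.6382, -0.0773, 0.0416]
tool_rot: [2.339, 2.095, 0.002]
ft_force: [-0.3, 0.8, 6.5]
grip_width: 0.394
grip_force: 20.0
```

Now I'll lift 3 mm, shift 6 mm right, lower to the contact height and release.

Request:
send_rows(
  motion=[
    {"claw":-1,"slide":[0,0,-4],"delta_rot":[0,0,0]},
    {"claw":-1,"slide":[-3,0,-4],"delta_rot":[0,0,0]},
    {"claw":-1,"slide":[-6,0.5,-4],"delta_rot":[0,0,0]},
    {"claw":-1,"slide":[-6,0.5,-4],"delta_rot":[0,0,0]},
    {"claw":-1,"slide":[-6,0.5,-1],"delta_rot":[0,0,0]},
  ],
)

```text
time: 27.95
position: [0.6374, -0.0836, 0.0416]
tool_rot: [2.341, 2.095, 0.0]
ft_force: [-0.5, -0.0, 11.9]
grip_width: 0.394
grip_force: 20.0
```

Request:
send_rows(
  motion=[
    {"claw":-1,"slide":[0,0,1],"delta_rot":[0,0,0]},
    {"claw":-1,"slide":[0,0,1],"delta_rot":[0,0,0]},
    {"claw":-0.1,"slide":[0,0,1],"delta_rot":[0,0,0]},
    {"claw":0.2,"slide":[0,0,1],"delta_rot":[0,0,0]},
    {"claw":0.5,"slide":[0,0,1],"delta_rot":[0,0,0]},
  ],
)

```text
time: 28.45
position: [0.6372, -0.083, 0.0402]
tool_rot: [-2.34, -2.096, 0.0]
ft_force: [0.3, -0.1, 0.0]
grip_width: 0.553
grip_force: 0.0
```

Request:
send_rows(
  motion=[
    {"claw":0.5,"slide":[0,0,0],"delta_rot":[0,0,0]},
    {"claw":0.6,"slide":[0,0,0],"delta_rot":[0,0,0]},
    {"claw":0.7,"slide":[0,0,-20],"delta_rot":[0,0,0]},
    {"claw":1,"slide":[0,0,-60],"delta_rot":[0,0,0]},
    {"claw":1,"slide":[0,0,-100],"delta_rot":[0,0,0]},
  ],
)

```text
time: 28.95
position: [0.6366, -0.0832, 0.1409]
tool_rot: [-2.339, -2.095, 0.003]
ft_force: [1.0, 0.5, -0.2]
grip_width: 0.939
grip_force: 0.0
```

Request:
send_rows(
  motion=[
    {"claw":1,"slide":[0,-40,-20],"delta_rot":[0,0,0]},
    {"claw":1,"slide":[0,-80,-40],"delta_rot":[0,0,0]},
    {"claw":1,"slide":[0,-118,-50],"delta_rot":[0,0,0]},
    {"claw":1,"slide":[0,-118,-50],"delta_rot":[0,0,0]},
    {"claw":1,"slide":[0,-118,-50],"delta_rot":[0,0,0]},
  ],
)

```text
time: 29.45
position: [0.5203, -0.0699, 0.1913]
tool_rot: [2.339, 2.097, 0.005]
ft_force: [0.9, -0.5, -0.6]
grip_width: 1.0
grip_force: 0.0
```

```bash
python3 - <<'E'
from h import *
w=ctrl.get_image("wrist"); c=w["color"]; hsv=cv2.cvtColor(c,cv2.COLOR_BGR2HSV)
m=cv2.inRange(hsv,(0,0,0),(179,255,75)); b=cv2.inRange(hsv,(105,120,0),(130,255,255)); m&=~b
C=np.array([.650,.017]);h=-.11
p=proj(w,[C[0]-np.sin(h)*-.099,C[1]-.0984,.03])[0].astype(int); print(p)
q=np.zeros_like(m); s=np.s_[p[1]-38:p[1]+34,p[0]-40:p[0]+40]; q[s]=m[s]; k=big(q); print(k.min(0),k.max(0))
loc=lambda p:(p-C)@np.array([[np.cos(h),-np.sin(h)],[np.sin(h),np.cos(h)]])*1000
a=loc(plane(w,k,.012)); print("skirt centre",a[:,0].min()+22,a[:,1].max()-22)
a=loc(plane(w,k,.044)); print("top centre",a[:,0].max()-17.5,a[:,1].min()+17.5)
cv2.imwrite("pics/w6.png",c)
E
```

```text
[467 230]
[431 200] [492 253]
skirt centre -2.9011221118317287 -98.97191140606687
top centre -3.233201476238003 -96.82720739112884
```

View pics/w6.png

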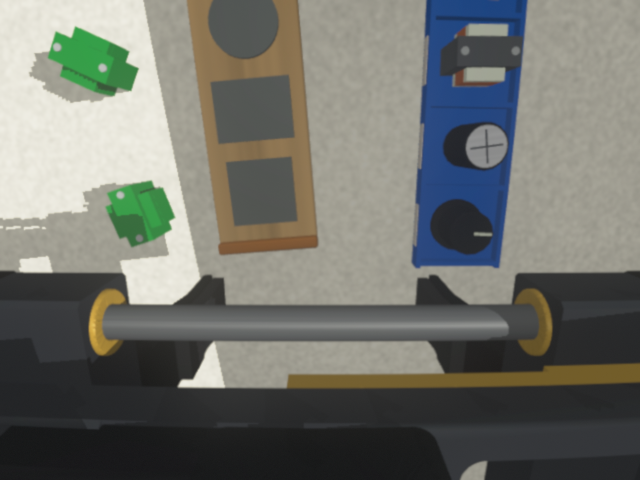

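The knob now stands upright at (462,227), within about 3 mm of its bay's middle. The other parts are standing and the arm is clear, so I'm handing in.

```bash
python3 -c "
from bench import ctrl
print(ctrl.close_job())"
```

```text
the job is handed in; nothing more can be done
None
```

I handed the job in at about 29.5 s of arm time: in the last pictures all four parts stood upright in the blue tray in reverse order (knob at the right end, then capacitor, transformer, and heat sink at the left end), each within about 6 mm of its bay's middle by my measurements, and I saw no bystander or green look-alike moved.

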